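# Stand the fallen pattern weight back on the boards

### The arm

A 6-joint arm with a two-finger parallel gripper is mounted at the origin on the work surface. World frame = base frame: x ahead of the robot, y to its left, z up, the work surface at z = 0. Lengths are in m, angles in degrees, forces in N, time in s.
With the tool pointing down it reaches from about 0.425 to 0.95 m from the base axis. Payload 3.5 kg.
Tool frame: the origin (TCP) lies on the centre line of the jaws, within the pads' length; the fingertips stand 17 mm ahead of it and the grasp point (between the pads) lies 2 mm behind it (tcp_to_tips is the distance from the TCP to the fingertips, in m); z points along the fingers, y is the direction in which the jaws open and shut (so a half turn about z gives the same grasp; the last joint's range is limited). The gripper opens to 85 mm and grips with 20 to 120 N. Pads are 22 mm wide; open, the fingers measure 114 mm over their backs; the gripper's body (76 mm by 85 mm) begins 54 mm behind the grasp point. The pads swing forward as they close: fully open they stand 13 mm farther back than shut.
Start: joints at [-82.678, 16.404, 90.338, -0, 73.258, -8.594], TCP at [0.185, -0.649, 0.248] pointing down, gripper open.
Joint ranges: [-158.93, 158.93], [-51.34, 127.21], [12.03, 142.37], [-87.48, 267.48], [13.55, 161.25], [-162.69, 162.69]. Speed limits (degrees/s): [159.86, 159.86, 180, 180, 180, 180].

### API

Orientations are given as a 3x3 rotation matrix whose columns are the frame's x, y, z axes.
In Python, from cell import * gives the robot as it stands. The module is installed in compiled form; this text tells all that it offers.
- The arm moves only by the tool play_rows, never from a script. Its argument "series" is a list of rows, each a list of 7 numbers: the shift along the world's x, y, z in m, then the turn, a rotation vector about the world's x, y, z in rad, then the closure, from 0 (fully open) to 1 (shut). In form: [[x, y, z, wx, wy, wz, gripper], ...]. A call has exactly 5 rows; each row is the pose to reach, as a shift and turn from the pose measured when the call began; what a row does not reach only later rows make up. A row lasts 1/8 s, in which the tool goes at most 62.5 mm and 10.7 degrees, less where a joint would pass 70% of its speed; a pose out of reach is approached as far as the arm can. A call with a gripper value outside its range is refused whole. The fingers move at their own pace and stop on an object; "force" is the grip in N (left out, the last holds). Time passes only in rows, so rows that repeat a pose let the fingers close, or fill a call up. It gives the time, the measured TCP pose, the force and the opening at its end, in the units of the state.
- state(): the state, without advancing time (a new reading comes with each control period).
- grab_frame(name): name is "scene" or "top" or "wrist"; returns a dict with "color" (480x640x3 uint8, red, green, blue), "depth" (480x640 float32, m along the optical axis (not along the pixel's ray), 0 where there is no reading), "camera_matrix" (3x3 intrinsics, pixels), "k1" (the pictures are not rectified: a ray, as slopes to the right and down, at radius r is drawn at 1 + k1 r^2 times it, then the intrinsics apply), "cam_to_world" (4x4, takes a point from camera to world coordinates); the wrist camera has in their place "mount" (4x4, takes a point from camera to tool coordinates, whose origin is the TCP and whose axes are the flange's). Camera axes: x right, y up, looking along -z (the intrinsics and any distortion apply to the point x, -y, -z); pixel columns grow to the right and rows downward; lengths in m; the calibration is good to about 2 mm. A picture is of the moment at which its call begins: read the wrist's pose just before it.
- close_job(): hands the job in, once; it reports no verdict.
The state is a dict: "time_s": time; "joints": joint angles; "dq": joint speeds; "effort": joint torques, N m; "eef_pos": TCP position; "eef_rot": TCP orientation; "ft_force": force on the tool from outside, world axes, zero at the start; "moment": the same for the moment, N m; "opening": finger opening in m.
Only numpy, scipy, OpenCV 4.12 (cv2) and the standard library are available. Lean on these libraries where they do the work, as an engineer would, in place of code of your own. Each camera call takes 0.05 s, during which the arm holds its last target. There are 200 camera calls.

### The job

The pattern weight has toppled over on the cutting table. Stand it upright on its square foot in the middle of the pile of pattern boards, setting it down gently, neither letting it drop nor pressing it hard (the pile is thicker on some days than on others), and leave the thread cone, tape roll, chalk box and hammer that stand or lie between where they are.

Things in the scene. Friction and masses are not known exactly. Their poses are not given: they have to be found in the camera images.
- weight: toppled wooden pattern weight, loose, 0.3 to 0.46 kg: square foot 60 x 60 x 25 mm (steel sole), round stem 24 mm thick up to 106 mm from the sole, ball knob 40 mm across centred 122 mm from the sole. Origin: centre of the sole; z axis from sole to knob. It starts resting on an edge of the foot and on the knob, z axis pointing away from the robot (to 35 degrees either side), 6 degrees below level
- weight_stem (a point): point on the axis of the weight's stem, 85 mm from the sole (bare stem 20 mm either way): a place to grasp. Axes as the weight's. About 24 mm above the table while the weight lies. A grasp from straight above would end level when the weight is stood up, so a leaning one is needed (or a second grasp)
- pile: pile of flat pattern boards, fixed, 190 mm along its x by 150 mm along its y, on the left or the right half of the table. Origin: centre of the lowest board's underside, on the table; z up. The top is flat, level and rigid, centred over the origin, but this pose does not tell its height: 16 to 61 mm above the table, to be felt or seen
- tape_roll: black tape roll lying flat: ring 72 mm across, 22 mm high, between the cone and the chalk box, loose, to be left alone. Origin: centre of its underside.
- chalk_box: grey chalk box 70 x 45 x 20 mm high, beyond the tape roll, loose, to be left alone. Origin: centre of its underside.
- hammer: hammer lying flat beyond the chalk box, under 40 mm high, handle across the table, loose, to be left alone. Origin: middle of its underside.
- cone_a: standing grey cone of thread, 60 mm across at the foot, 130 mm high, in the middle of the table nearest the robot, loose, to be left alone. Origin: centre of its underside.
There are look-alikes about, which are no part of the job. Of the things that look like the pile, the larger one is meant. Leave any green look-alike of the weight alone.

How it is judged:
By the outcome, as a careful person would: the job done as asked, in the order asked, and still so for the second after the job is handed in, with the robot touching nothing.
It also fails if it takes over 48 s, if anything falls off the work surface, if the arm or the gripper's body presses on something with over 40 N, if the wrist force passes 120 N, or if a joint passes its speed limit or range.

## Working session

There is one attempt and no reset: what is moved stays moved. The work goes in short steps, Python scripts to look and compute and a tool call to move; the robot and the scene stay as the last step left them, time stands still between calls to the robot, and variables do not carry over. Pictures are saved under pics/ and viewed, about 8 in all and at most 12, crops included, and the job is handed in when it is done.

Besides the shell and the picture viewer there is one more tool, called after "Request:" by a JSON object that holds its "op" and its "data". play_rows: Moves the arm, as the interface text tells. Its arguments: {"type":"object","properties":{"series":{"type":"array"},"force":{"type":"number"}},"required":["series"]}

```bash
mkdir -p pics; cat > h.py <<'E'
import numpy as np, cv2
from cell import *
def world(f,uv,depth=None,T=None):
    "pixels (N,2) -> origin, ray dirs; with depth -> points"
    K=f["camera_matrix"];k=f["k1"];T=f["cam_to_world"] if T is None else T
    uv=np.asarray(uv,float).reshape(-1,2)
    d=np.c_[(uv[:,0]-K[0,2])/K[0,0],(uv[:,1]-K[1,2])/K[1,1]]
    s=d.copy()
    for _ in range(15): s=d/(1+k*(s**2).sum(1,keepdims=True))
    r=np.c_[s[:,0],-s[:,1],-np.ones(len(s))]
    if depth is not None: return (r*np.asarray(depth).reshape(-1,1))@T[:3,:3].T+T[:3,3]
    return T[:3,3],r@T[:3,:3].T
def plane(f,uv,z,T=None):
    o,d=world(f,uv,T=T); return o+d*((z-o[2])/d[:,2])[:,None]
def cloud(f,T=None):
    v,u=np.mgrid[:480,:640]
    return world(f,np.c_[u.ravel(),v.ravel()],f["depth"].ravel(),T).reshape(480,640,3)
def save(n,im): cv2.imwrite(n,im[...,::-1])
E
python3 - <<'E'
from h import *
s=state();print(s)
for n in("scene","top"):
    f=grab_frame(n);save(f"pics/{n}0.png",f["color"]);np.save(f"{n}0.npy",f,allow_pickle=True)
    print(n,f["camera_matrix"],f["k1"],f["cam_to_world"],(f["depth"]>0).mean())
E
```

```text
{'time_s': 0.0, 'joints': array([-8.26750191e+01,  1.64566161e+01,  9.04245059e+01,  1.42468150e-04,
        7.32581566e+01, -8.59230979e+00]), 'dq': array([-0.0732974 , -0.00788297,  0.0153113 , -0.00229157,  0.02082901,
        0.00974885]), 'effort': array([-1.14048269e-04, -4.05977690e+01, -2.92628878e+01, -1.63982768e-04,
        5.81662389e-03,  3.46204004e-06]), 'eef_pos': array([ 0.18508972, -0.6484749 ,  0.24689413]), 'eef_rot': array([[ 9.61658844e-01,  2.74248378e-01, -3.07566839e-04],
       [ 2.74248307e-01, -9.61655890e-01,  2.41133331e-03],
       [ 3.65530787e-04, -2.40322968e-03, -9.99997045e-01]]), 'ft_force': array([0.02094705, 0.06868051, 0.48599821]), 'moment': array([-0.0285238 , -0.02172732,  0.05610369]), 'opening': 0.08551371708186116}
scene [[478.05437975   0.         323.47835202]
 [  0.         478.05437975 234.93794211]
 [  0.           0.           1.        ]] -0.018341231819966445 [[ 0.23390061 -0.77899661  0.58176867  1.02892248]
 [ 0.97223974  0.19131372 -0.13471803 -0.11999497]
 [-0.00635544  0.59712925  0.80211986  0.69607668]
 [ 0.          0.          0.          1.        ]] 0.9961360677083333
top [[543.68415032   0.         321.99007205]
 [  0.         543.68415032 242.96054716]
 [  0.           0.           1.        ]] -0.03339648867963876 [[-0.01660779  0.99050362 -0.13647991  0.45095746]
 [-0.99957781 -0.01970234 -0.02135451 -0.02228646]
 [-0.02384069  0.13606763  0.99041265  1.12415928]
 [ 0.          0.          0.          1.        ]] 0.9961295572916666
```

View pics/top0.png

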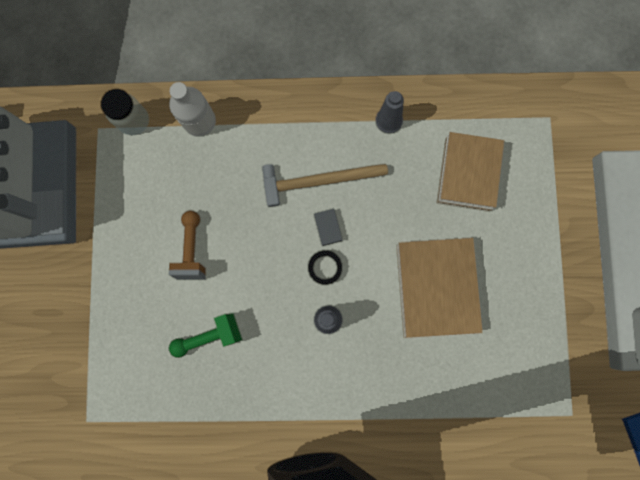

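View pics/scene0.png

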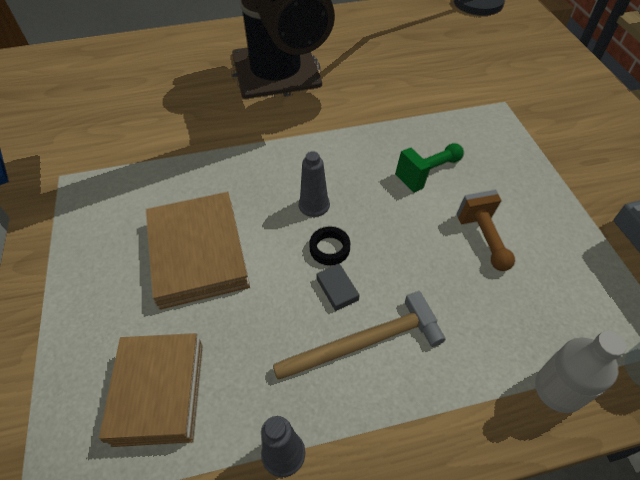

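Top view: the brown weight has its knob at (190,218) and foot at (187,270); the green look-alike is at (205,338). There are two board piles, the larger at (440,287) and the smaller at (473,170). The cone is at (328,320), tape at (325,267), chalk box at (329,227) and hammer at (325,180). I choose the brown weight and the larger pile.

```bash
python3 - <<'E'
from h import *
for n in("top","scene"):
    f=np.load(f"{n}0.npy",allow_pickle=True).item();P=cloud(f)
    hsv=cv2.cvtColor(f["color"],cv2.COLOR_RGB2HSV)
    x0,x1,y0,y1=(160,220,200,290) if n=="top" else (450,525,185,275)
    m=np.zeros((480,640),bool);m[y0:y1,x0:x1]=1
    w=m&(hsv[...,0]<20)&(hsv[...,1]>110)
    Q=P[w];print(n,"weight n",w.sum(),"zmax",Q[:,2].max(),Q.min(0),Q.max(0))
    c=Q[:,:2].mean(0);_,_,v=np.linalg.svd(Q[:,:2]-c,full_matrices=False);a=v[0]*np.sign(v[0,0]);
    t=(Q[:,:2]-c)@a;print("c",c,"yaw",np.degrees(np.arctan2(a[1],a[0])),"t",t.min(),t.max())
    # knob: sphere LSQ fit on the far 34mm
    K=Q[t>t.max()-.034]; A=np.c_[2*K,np.ones(len(K))];s=np.linalg.lstsq(A,(K**2).sum(1),rcond=None)[0]
    print("knob",s[:3],"r",np.sqrt(s[3]+s[:3]@s[:3]))
    S=Q[(t>t.max()-.10)&(t<t.max()-.045)];
    l=np.polyfit((S[:,:2]-c)@a,(S[:,:2]-c)@np.array([-a[1],a[0]]),1);print("stem slope deg",np.degrees(np.arctan(l[0])),"off",l[1],len(S))
    # pile
    r=(slice(225,345),slice(390,495)) if n=="top" else (slice(185,310),slice(140,255))
    R=P[r].reshape(-1,3); z=R[:,2];h,e=np.histogram(z,np.arange(-.01,.09,.002));print(dict(zip((e[:-1]*1000).round().astype(int),h)))
    top=R[z>0.012]; zt=np.median(top[:,2]);top=top[abs(top[:,2]-zt)<.004]
    print("pile z",zt,"rect",cv2.minAreaRect(top[:,:2].astype(np.float32)*1000))
    for nm,u in(("table",(300,400)),) if n=="top" else (("table",(380,220)),): print(nm,P[u[1],u[0]])
    H=P[...,2]>.008
    for nm,b in {"cone":(310,350,300,345),"tape":(303,350,246,290),"chalk":(312,348,205,248),"hammer":(258,395,160,210)}.items():
        if n=="top":
            B=P[b[2]:b[3],b[0]:b[1]].reshape(-1,3);B=B[B[:,2]>.010];print(nm,B.min(0).round(3),B.max(0).round(3))
E
```

```text
top weight n 779 zmax 1.1241592841374077 [ 0.45095746 -0.02228646  0.01632795] [0.67353653 0.30346764 1.12415928]
c [0.60673095 0.27036266] yaw 3.51739805296468 t -0.1734345455669133 0.06693388157571452
knob [0.65671034 0.27306513 0.02544547] r 0.01674449146311124
stem slope deg -4.076112892077803 off 0.0016045294904336604 259
{np.int64(-10): np.int64(0), np.int64(-8): np.int64(0), np.int64(-6): np.int64(15), np.int64(-4): np.int64(150), np.int64(-2): np.int64(707), np.int64(0): np.int64(1702), np.int64(2): np.int64(1600), np.int64(4): np.int64(678), np.int64(6): np.int64(152), np.int64(8): np.int64(32), np.int64(10): np.int64(23), np.int64(12): np.int64(25), np.int64(14): np.int64(36), np.int64(16): np.int64(24), np.int64(18): np.int64(12), np.int64(20): np.int64(2), np.int64(22): np.int64(0), np.int64(24): np.int64(0), np.int64(26): np.int64(0), np.int64(28): np.int64(4), np.int64(30): np.int64(5), np.int64(32): np.int64(19), np.int64(34): np.int64(77), np.int64(36): np.int64(542), np.int64(38): np.int64(1925), np.int64(40): np.int64(2793), np.int64(42): np.int64(1610), np.int64(44
[... 703 characters left out ...]
.4368085861206055)
table [ 0.28721942  0.05162742 -0.00068278]
cone [ 0.42  -0.034  0.01 ] [0.477 0.023 1.124]
tape [ 0.451 -0.037  0.01 ] [0.59  0.033 1.124]
chalk [ 0.451 -0.038  0.01 ] [0.676 0.019 1.124]
hammer [ 0.451 -0.137  0.01 ] [0.772 0.126 1.124]
scene weight n 1650 zmax 0.6960766835339437 [ 0.54729018 -0.11999497 -0.00055144] [1.02892248 0.30771982 0.69607668]
c [0.60444028 0.27081063] yaw -14.251716144802563 t -0.0587765707261809 0.5076275789993737
knob [ 0.44330883 -0.05169955  0.299903  ] r 0.7103247138603207Traceback (most recent call last):
  File "<stdin>", line 15, in <module>
    raise TypeError("expected non-empty vector for x")
TypeError: expected non-empty vector for x
```

```bash
python3 - <<'E'
from h import *
for n in("top","scene"):
    f=np.load(f"{n}0.npy",allow_pickle=True).item();P=cloud(f);ok=f["depth"]>0
    hsv=cv2.cvtColor(f["color"],cv2.COLOR_RGB2HSV)
    x0,x1,y0,y1=(160,220,200,290) if n=="top" else (450,525,185,275)
    m=np.zeros((480,640),bool);m[y0:y1,x0:x1]=1
    w=m&ok&(hsv[...,0]<20)&(hsv[...,1]>110)&(P[...,2]>.004)
    Q=P[w];print(n,"weight n",w.sum(),Q.min(0),Q.max(0))
    c=Q[:,:2].mean(0);_,_,v=np.linalg.svd(Q[:,:2]-c,full_matrices=False);a=v[0]*np.sign(v[0,0]);
    t=(Q[:,:2]-c)@a;t=t
    tp=np.percentile(t,[1,99]);print("c",c,"yaw",np.degrees(np.arctan2(a[1],a[0])),"t",tp)
    K=Q[t>tp[1]-.028];A=np.c_[2*K,np.ones(len(K))];s=np.linalg.lstsq(A,(K**2).sum(1),rcond=None)[0]
    print("knob",s[:3],"r",np.sqrt(s[3]+s[:3]@s[:3]),"zmax",np.percentile(K[:,2],98))
    S=Q[(t>tp[1]-.10)&(t<tp[1]-.045)];
    l=np.polyfit((S[:,:2]-c)@a,(S[:,:2]-c)@np.array([-a[1],a[0]]),1);print("stem slope",np.degrees(np.arctan(l[0])),"off",l[1],len(S),"z98",np.percentile(S[:,2],98))
    F=Q[t<tp[0]+.03];print("foot rect",cv2.minAreaRect(F[:,:2].astype(np.float32)*1000),"z98",np.percentile(F[:,2],98))
    if n=="scene":
        R=P[185:310,140:255].reshape(-1,3);top=R[R[:,2]>.03]
        print("pile",np.median(top[:,2]),cv2.minAreaRect(top[:,:2].astype(np.float32)*1000), P[220,380])
    else:
      for nm,b in {"cone":(310,350,300,345),"tape":(303,350,246,290),"chalk":(312,348,205,248),"hammer":(258,395,160,210)}.items():
        B=P[b[2]:b[3],b[0]:b[1]][ok[b[2]:b[3],b[0]:b[1]]];B=B[B[:,2]>.010];print(nm,B.min(0).round(3),B.max(0).round(3))
f=np.load("top0.npy",allow_pickle=True).item();save("pics/crop.png",cv2.resize(f["color"][190:370,150:270],None,fx=3,fy=3))
E
```

```text
top weight n 778 [0.54760616 0.24423051 0.01632795] [0.67353653 0.30346764 0.06607543]
c [0.60693118 0.27073881] yaw 1.0106336042642146 t [-0.05589611  0.06374625]
knob [0.65737447 0.2727935  0.02621515] r 0.016080642817325894 zmax 0.04289309030172943
stem slope -2.2882694667774004 off 0.0011591188112073719 266 z98 0.04331164697659131
foot rect ((565.4331665039062, 272.9411926269531), (59.48138427734375, 30.011432647705078), 84.25254821777344) z98 0.06459969548463637
cone [ 0.42  -0.034  0.01 ] [0.477 0.023 0.137]
tape [ 0.519 -0.037  0.01 ] [0.59  0.033 0.029]
chalk [ 0.6   -0.038  0.01 ] [0.676 0.019 0.028]
hammer [ 0.673 -0.137  0.01 ] [0.772 0.126 0.034]
scene weight n 1622 [0.54729018 0.24777802 0.00409842] [0.67980137 0.30771982 0.06216007]
c [0.60360776 0.27215085] yaw -0.044461507951200026 t [-0.05239135  0.07472422]
knob [0.66084926 0.27655574 0.02091433] r 0.018171205809097143 zmax 0.03969902621988803
stem slope -0.8599428686104301 off 0.0011438883445182427 375 z98 0.03965522952972014
foot rect ((565.4338989257812, 277.1871643066406), (60.5797119140625, 31.805768966674805), 85.47810363769531) z98 0.06052002072668521
pile 0.039007967405072064 ((723.2186279296875, -215.58795166015625), (621.7570190429688, 154.23898315429688), 3.432262897491455) [ 5.15241530e-01  1.07054513e-01 -3.17613803e-04]
```

View pics/crop.png

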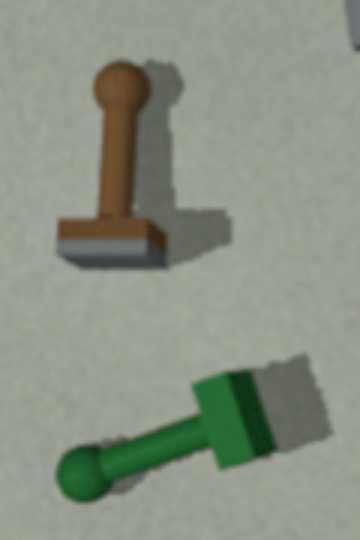

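Crop: the brown weight's knob is at (120,90), its foot at (110,240) with the sole towards the robot, and the green one is separate. Brown it is. The pile top is at about 0.040, centred at (0.508,-0.231). I move towards the weight in steps.

Request:
{"op": "play_rows", "data": {"series": [[0.06, 0.03, 0.02, 0, 0, -0.06, 0], [0.12, 0.06, 0.04, 0, 0, -0.12, 0], [0.18, 0.09, 0.06, 0, 0, -0.18, 0], [0.24, 0.13, 0.07, 0, 0, -0.24, 0], [0.28, 0.17, 0.07, 0, 0, -0.3, 0]], "force": 100}}

```text
time_s: 0.72
eef_pos: [0.4446, -0.4958, 0.3141]
eef_rot: [[1.0, -0.029, -0.002], [-0.029, -1.0, 0.003], [-0.002, -0.003, -1.0]]
ft_force: [0.7, -0.4, 0.3]
opening: 0.0853
```

```bash
cat >> h.py <<'E'
def rec():
    s=state()
    with open("rec.txt","a") as g: g.write(" ".join("%.5f"%x for x in [*s["joints"],*s["eef_pos"],*s["eef_rot"].ravel()])+"\n")
    return s
E
python3 -c "
from h import *
s=rec();print(s)"
```

```text
{'time_s': 0.725, 'joints': array([-5.68423672e+01,  1.30613373e+01,  8.75293752e+01,  3.00425790e-02,
        7.96164968e+01,  3.48016675e+01]), 'dq': array([45.20220094, -2.76293721, -1.32695793,  2.62567775,  2.72380592,
       69.32933621]), 'effort': array([ -5.24658322, -38.43613386, -28.90703917,  -0.35122119,
         0.09722763,  -0.63326279]), 'eef_pos': array([ 0.44458948, -0.49580312,  0.31407055]), 'eef_rot': array([[ 0.99958435, -0.0287878 , -0.00154622],
       [-0.02878256, -0.99958022,  0.00330967],
       [-0.00164085, -0.00326379, -0.99999333]]), 'ft_force': array([ 0.7471284 , -0.38708316,  0.28693634]), 'moment': array([ 0.0425244 , -0.07029701,  0.0045294 ]), 'opening': 0.08531489384532556}
```

Request:
{"op": "play_rows", "data": {"series": [[0.03, 0.05, 0, 0, 0, 0, 0], [0.06, 0.1, 0, 0, 0, 0, 0], [0.08, 0.16, 0, 0, 0, 0, 0], [0.1, 0.22, 0, 0, 0, 0, 0], [0.12, 0.28, 0, 0, 0, 0, 0]]}}

```text
time_s: 1.35
eef_pos: [0.564, -0.2158, 0.3134]
eef_rot: [[1.0, -0.029, -0.002], [-0.029, -1.0, 0.004], [-0.002, -0.004, -1.0]]
ft_force: [1.0, -0.1, -0.4]
opening: 0.0856
```

```bash
python3 -c "
from h import *
s=rec();print(s)"
```

```text
{'time_s': 1.35, 'joints': array([-30.60385461,   5.14161458,  96.50884495,   0.12688512,
        78.57170797,  61.02702364]), 'dq': array([46.2614634 , -5.8691064 ,  6.49376175,  0.25002657, -0.72821684,
       45.70944493]), 'effort': array([ -3.5243167 , -33.95601869, -29.76252079,  -0.03677091,
         0.12259773,  -0.43032811]), 'eef_pos': array([ 0.56404313, -0.21581045,  0.31343321]), 'eef_rot': array([[ 0.9995796 , -0.02890739, -0.00223194],
       [-0.02889868, -0.99957496,  0.00384211],
       [-0.00234205, -0.00377599, -0.99999013]]), 'ft_force': array([ 0.9785892 , -0.06343236, -0.36461234]), 'moment': array([0.00547501, 0.00349947, 0.001805  ]), 'opening': 0.08564908602446364}
```

Request:
{"op": "play_rows", "data": {"series": [[0.01, 0.06, 0, 0, 0, 0, 0], [0.01, 0.12, 0, 0, 0, 0, 0], [0.02, 0.18, 0, 0, 0, 0, 0], [0.02, 0.24, 0, 0, 0, 0, 0], [0.03, 0.3, 0, 0, 0, 0, 0]]}}

```text
time_s: 1.98
eef_pos: [0.5934, 0.0861, 0.3131]
eef_rot: [[1.0, -0.029, -0.003], [-0.029, -1.0, 0.004], [-0.003, -0.004, -1.0]]
ft_force: [1.0, -0.4, -0.8]
opening: 0.0853
```

Request:
{"op": "play_rows", "data": {"series": [[0.01, 0.06, 0, 0, 0, 0, 0], [0.02, 0.12, 0, 0, 0, 0, 0], [0.03, 0.18, 0, 0, 0.08, 0, 0], [0.03, 0.19, 0, 0, 0.2, 0, 0], [0.03, 0.19, 0, 0, 0.3, 0, 0]]}}

```text
time_s: 2.6
eef_pos: [0.623, 0.2779, 0.3121]
eef_rot: [[0.953, -0.026, -0.303], [-0.027, -1.0, 0.003], [-0.303, 0.005, -0.953]]
ft_force: [0.6, -0.1, 0.1]
opening: 0.0854
```

```bash
cat > look.py <<'E'
from h import *
import sys
s=rec();f=grab_frame("wrist");T=np.eye(4);T[:3,:3]=s["eef_rot"];T[:3,3]=s["eef_pos"];f["T"]=T@f["mount"]
np.save(sys.argv[1]+".npy",f,allow_pickle=True);save(f"pics/{sys.argv[1]}.png",f["color"])
print(s["time_s"],s["joints"].round(2),s["eef_pos"].round(4),s["eef_rot"].round(3).tolist());print(f["mount"].round(3),f["camera_matrix"][0,0])
E
python3 look.py w1
```

```text
2.6 [ 14.03  23.7   75.56   4.4   97.8  105.52] [0.623  0.2779 0.3121] [[0.953, -0.026, -0.303], [-0.027, -1.0, 0.003], [-0.303, 0.005, -0.953]]
[[ 0.     0.951  0.308  0.078]
 [ 1.    -0.    -0.    -0.001]
 [-0.     0.308 -0.951 -0.126]
 [ 0.     0.     0.     1.   ]] 369.66184796645445
```

View pics/w1.png

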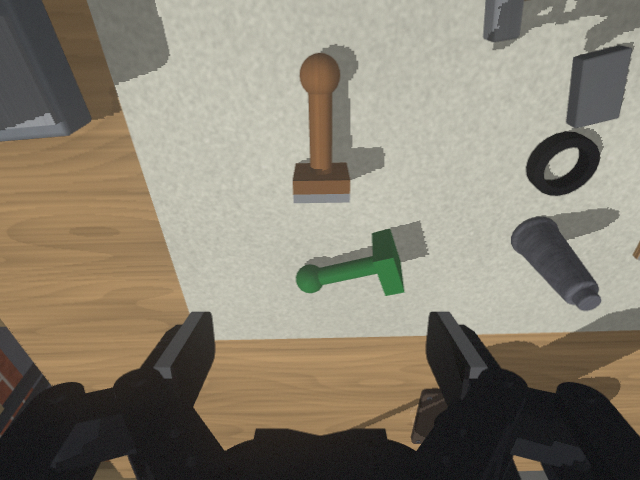

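Wrist view: the weight's axis is almost vertical in the image, with the knob at (320,75), stem at (320,130) and sole at (321,197). The green one is at (350,270). Next I measure it and fit the arm geometry from the recorded poses.

```bash
cat > kin.py <<'E'
from h import *
from scipy.spatial.transform import Rotation as R
from scipy.optimize import least_squares
D=np.loadtxt("rec.txt")
def fk(q,p):
    r0,h,L1,e,L2,Lt,x6,tw=p
    A=R.from_euler("ZY",[q[0],q[1]],degrees=True);B=A*R.from_euler("Y",q[2],degrees=True)
    C=B*R.from_euler("ZYZ",[q[3],q[4],q[5]],degrees=True)
    pos=R.from_euler("Z",q[0],degrees=True).apply([r0,0,h])+A.apply([0,0,L1])+B.apply([e,0,L2])+C.apply([0,0,Lt])+R.from_euler("ZYZYZ",[q[0],q[1]+q[2],q[3],q[4],0],degrees=True).apply([x6,0,0])
    return pos,C*R.from_euler("Z",tw,degrees=True)
def res(p):
    o=[]
    for d in D:
        x,C=fk(d[:6],p);o+=[*(x-d[6:9])*10,*(C.as_matrix()-d[9:].reshape(3,3)).ravel()]
    return np.r_[o,(p[:7]-p0[:7])*1e-3]
p0=np.array([.05,.35,.4,0,.4,.2,0,0])
sol=min((least_squares(res,np.r_[p0[:7],t]) for t in(0,90,180,-90)),key=lambda s:s.cost);P=sol.x
lo=np.array([-158.93,-51.34,12.03,-87.48,13.55,-162.69]);hi=np.array([158.93,127.21,142.37,267.48,161.25,162.69])
def ik(x,M,seed):
    g=lambda q:(lambda a:np.r_[(a[0]-x)*10,(a[1].as_matrix()-M).ravel()])(fk(q,P))
    s=least_squares(g,np.clip(seed,lo+.1,hi-.1),bounds=(lo,hi),x_scale=30);return s.x,np.sqrt(2*s.cost)
E
python3 - <<'E'
from kin import *
print(P.round(3),"cost",sol.cost)
f=np.load("w1.npy",allow_pickle=True).item();T=f["T"];W=cloud(f,T);ok=f["depth"]>0
hsv=cv2.cvtColor(f["color"],cv2.COLOR_RGB2HSV);m=np.zeros((480,640),bool);m[45:210,285:360]=1
w=m&ok&(hsv[...,0]<20)&(hsv[...,1]>110)&(W[...,2]>.006);Q=W[w]
c=np.array([.6,.275])
K=Q[Q[:,0]>.642];A=np.c_[2*K,np.ones(len(K))];s=np.linalg.lstsq(A,(K**2).sum(1),rcond=None)[0]
print("knob",s[:3],"r",np.sqrt(s[3]+s[:3]@s[:3]))
S=Q[(Q[:,0]>.58)&(Q[:,0]<.63)];l=np.polyfit(S[:,0],S[:,1],1);print("stem yaw",np.degrees(np.arctan(l[0])),"y@.62",np.polyval(l,.62),"ztop",np.percentile(S[:,2],90),"extent",Q.min(0),Q.max(0))
# by rays: knob & stem mid rows on planes
for v in(75,110,130,150,170):
    u=np.where(w[v])[0];print(v,u.min(),u.max(),plane(f,[[u.mean(),v]],.022,T).round(4))
E
```

```text
Traceback (most recent call last):
  File "kin.py", line 17, in <module>
    sol=min((least_squares(res,np.r_[p0[:7],t]) for t in(0,90,180,-90)),key=lambda s:s.cost);P=sol.x
  File "kin.py", line 17, in <genexpr>
    sol=min((least_squares(res,np.r_[p0[:7],t]) for t in(0,90,180,-90)),key=lambda s:s.cost);P=sol.x
             ~~~~~~~~~~~~~^^^^^^^^^^^^^^^^^^^^^
  File "kin.py", line 14, in res
    x,C=fk(d[:6],p);o+=[*(x-d[6:9])*10,*(C.as_matrix()-d[9:].reshape(3,3)).ravel()]
        ~~^^^^^^^^^
  File "kin.py", line 9, in fk
    pos=R.from_euler("Z",q[0],degrees=True).apply([r0,0,h])+A.apply([0,0,L1])+B.apply([e,0,L2])+C.apply([0,0,Lt])+R.from_euler("ZYZYZ",[q[0],q[1]+q[2],q[3],q[4],0],degrees=True).apply([x6,0,0])
                                                                                                                  ~~~~~~~~~~~~^^^^^^^^^^^^^^^^^^^^^^^^^^^^^^^^^^^^^^^^^^^^^^^^^^^
  File "scipy/spatial/transform/_rotation.pyx", line 1413, in scipy.spatial.transform._rotation.Rotation.from_euler
ValueError: Expected axis specification to be a non-empty string of upto 3 characters, got ZYZYZ
```

```bash
python3 - <<'E'
t=open("kin.py").read()
t=t.replace('R.from_euler("ZYZYZ",[q[0],q[1]+q[2],q[3],q[4],0],degrees=True)','(B*R.from_euler("ZY",[q[3],q[4]],degrees=True))')
open("kin.py","w").write(t)
open("rec.txt","a").write("-82.675 16.4566 90.4245 0.0001 73.2582 -8.5923 .18509 -.64847 .24689 .96166 .27425 -.0003 .27425 -.96166 .00241 .00037 -.0024 -1\n")
E
python3 - <<'E'
from kin import *
print(P.round(3),"cost",sol.cost,np.abs(sol.fun).max())
f=np.load("w1.npy",allow_pickle=True).item();T=f["T"];W=cloud(f,T);ok=f["depth"]>0
hsv=cv2.cvtColor(f["color"],cv2.COLOR_RGB2HSV);m=np.zeros((480,640),bool);m[45:210,285:360]=1
w=m&ok&(hsv[...,0]<20)&(hsv[...,1]>110)&(W[...,2]>.006);Q=W[w]
K=Q[Q[:,0]>.642];A=np.c_[2*K,np.ones(len(K))];s=np.linalg.lstsq(A,(K**2).sum(1),rcond=None)[0]
print("knob",s[:3],"r",np.sqrt(s[3]+s[:3]@s[:3]))
S=Q[(Q[:,0]>.58)&(Q[:,0]<.63)];l=np.polyfit(S[:,0],S[:,1],1);print("stem yaw",np.degrees(np.arctan(l[0])),"y@.62",np.polyval(l,.62),"ztop",np.percentile(S[:,2],90),"extent",Q.min(0),Q.max(0))
for v in(75,110,130,150,170):
    u=np.where(w[v])[0];print(v,u.min(),u.max(),plane(f,[[u.mean(),v]],.022,T).round(4))
E
```

```text
[3.60e-02 9.20e-01 8.23e-01 5.95e-01 6.20e-01 7.13e-01 2.10e-02 9.00e+01] cost 1.8465212063809997 1.000785438230851
knob [0.65866351 0.27685435 0.02119563] r 0.018875854348738057
stem yaw -0.2962022937926796 y@.62 0.2783170889270248 ztop 0.03873881366704468 extent [0.55010936 0.24885449 0.00662638] [0.67531082 0.30699783 0.06322463]
75 300 333 [[0.6592 0.28   0.022 ]]
110 309 329 [[0.6257 0.2781 0.022 ]]
130 310 328 [[0.605  0.2791 0.022 ]]
150 311 328 [[0.5829 0.2787 0.022 ]]
170 322 324 [[0.5593 0.2754 0.022 ]]
```

```bash
python3 - <<'E'
from kin import *
print(len(D))
for t in(0,90,180,-90):
    s=least_squares(res,np.r_[p0[:7],t]);print(t,s.cost,s.x.round(3))
    if t==90: print(s.fun[:-7].reshape(-1,12).round(2)); 
for d in D: print(d[:9].round(3),fk(d[:6],np.r_[p0[:7],90])[1].as_matrix().round(2).tolist(),d[9:].round(2))
E
```

```text
4
0 1.8465212063810021 [3.60e-02 9.20e-01 8.23e-01 5.95e-01 6.20e-01 7.13e-01 2.10e-02 9.00e+01]
90 1.8465212063809997 [3.60e-02 9.20e-01 8.23e-01 5.95e-01 6.20e-01 7.13e-01 2.10e-02 9.00e+01]
[[-0.62 -0.89 -0.05  0.    0.    0.   -0.   -0.   -0.   -0.   -0.   -0.  ]
 [-0.7  -0.75  0.05 -0.    0.   -0.    0.   -0.    0.   -0.    0.   -0.  ]
 [-0.02 -0.67  0.01  0.   -0.   -0.    0.   -0.   -0.    0.    0.   -0.  ]
 [-1.   -0.13 -0.01 -0.   -0.   -0.   -0.    0.    0.   -0.   -0.    0.  ]]
180 1.8465212063810015 [3.60e-02 9.20e-01 8.23e-01 5.95e-01 6.20e-01 7.13e-01 2.10e-02 9.00e+01]
-90 17.846506992657844 [ 3.60e-02  9.20e-01  8.23e-01  5.95e-01  6.20e-01  7.13e-01  2.10e-02
 -9.00e+01]
[-5.6842e+01  1.3061e+01  8.7529e+01  3.0000e-02  7.9616e+01  3.4802e+01
  4.4500e-01 -4.9600e-01  3.1400e-01] [[1.0, -0.03, -0.0], [-0.03, -1.0, 0.0], [-0.0, -0.0, -1.0]] [ 1.   -0.03 -0.   -0.03 -1.    0.   -0.   -0.   -1.  ]
[-30.604   5.142  96.509   0.127  78.572  61.027   0.564  -0.216   0.313] [[1.0, -0.03, -0.0], [-0.03, -1.0, 0.0], [-0.0, -0.0, -1.0]] [ 1.   -0.03 -0.   -0.03 -1.    0.   -0.   -0.   -1.  ]
[ 14.034  23.704  75.557   4.398  97.802 105.52    0.623   0.278   0.312] [[0.95, -0.03, -0.3], [-0.03, -1.0, 0.0], [-0.3, 0.01, -0.95]] [ 0.95 -0.03 -0.3  -0.03 -1.    0.   -0.3   0.01 -0.95]
[-82.675  16.457  90.424   0.     73.258  -8.592   0.185  -0.648   0.247] [[0.96, 0.27, -0.0], [0.27, -0.96, 0.0], [0.0, -0.0, -1.0]] [ 0.96  0.27 -0.    0.27 -0.96  0.    0.   -0.   -1.  ]
```

```bash
sed -i 's/r0,h,L1,e,L2,Lt,x6,tw=p/r0,h,L1,e,L2,Lt,x6,y0,tw=p/; s/\[r0,0,h\]/[r0,y0,h]/; s/p0=.*/p0=np.array([.0,.33,.4,0,.4,.2,0,.1,0])/; s/:7\]/:8]/g; s/for t in(0,90,180,-90)/for t in(90,)/' kin.py
cat > plan.py <<'E'
from kin import *
print(P.round(4),sol.cost,np.abs(sol.fun).max())
def rot(L,yaw): # tool z tilted toward -axis by L from down
    a=np.radians(yaw);b=np.radians(L);z=np.array([-np.sin(b)*np.cos(a),-np.sin(b)*np.sin(a),-np.cos(b)])
    y=np.array([np.sin(a),-np.cos(a),0]);return np.c_[np.cross(y,z),y,z]
g=np.array([.622,.278,.0245])
s=[14,30,80,4.4,110,105]
for L in(20,28,36,44,50):
    M=rot(L,-.5);q,e=ik(g+.002*M[:,2],M,s);print("grasp",L,q.round(1),round(e,4))
    for yaw in(-90,-60,-24,0,30,60):
        M=rot(L-96,yaw);best=min((ik(np.array([.508,-.231,.127])+.002*M[:,2],M,sd) for sd in([-24,10,100,0,20,60],[-40,0,110,60,60,60],[0,0,110,-60,60,60],[-24,-20,120,90,90,0])),key=lambda t:t[1])
        if best[1]<.01: print("   place",L,yaw,best[0].round(1),round(best[1],4))
E
python3 plan.py
```

```text
[-0.000e+00  2.403e-01  4.430e-01  2.060e-02  5.725e-01  2.323e-01
 -0.000e+00  1.009e-01  9.000e+01] 2.1544159967456828e-08 0.00017253346772882615
grasp 20 [ 13.9  40.   84.2   5.   75.3 102.3] 0.0
   place 20 -60 [ -20.1   11.8  135.2  231.7   52.5 -116.1] 0.0
   place 20 0 [-55.1   8.5 139.4 113.3  60.  -59.8] 0.0
   place 20 30 [-60.   18.3 126.3  81.8  78.6 -53.7] 0.0
   place 20 60 [-57.   28.7 110.4  60.4  96.  -54.1] 0.0
grasp 28 [ 13.4  43.9  79.4   6.5  84.  101.6] 0.0
   place 28 -60 [ -21.     7.5  134.9  239.6   42.6 -124.6] 0.0
   place 28 0 [-53.8   4.1 138.8 105.8  51.  -51.2] 0.0
   place 28 30 [-58.7  14.4 126.4  76.6  72.4 -48.4] 0.0
   place 28 60 [-56.1  25.2 111.1  56.4  90.6 -51.6] 0.0
grasp 36 [ 12.9  48.   74.7   7.8  92.6 101.3] 0.0
   place 36 -60 [ -22.3    4.3  133.8  251.6   33.9 -137. ] 0.0
   place 36 -24 [-41.   -2.8 141.1 138.2  22.4 -59.2] 0.0
   place 36 0 [-52.    0.8 137.5  95.5  43.3 -40.1] 0.0
   place 36 30 [-57.   11.  126.   70.4  66.6 -42.1] 0.0
   place 36 60 [-54.8  21.8 111.7  52.1  85.3 -48.7] 0.0
grasp 44 [ 12.5  52.1  70.    9.2 101.  101.2] 0.0
   place 44 -24 [-40.2  -4.4 138.5 111.   13.6 -31.7] 0.0
   place 44 0 [-49.9  -1.1 135.4  81.8  37.5 -25.9] 0.0
   place 44 30 [-54.8   8.4 125.2  63.2  61.5 -34.9] 0.0
   place 44 60 [-53.1  18.7 112.3  47.3  80.2 -45.2] 0.0
grasp 50 [ 12.2  55.2  66.7  10.2 107.1 101.3] 0.0
   place 50 0 [-48.2  -1.7 133.4  69.6  34.9 -13.4] 0.0
   place 50 30 [-52.8   6.9 124.3  57.   58.3 -28.8] 0.0
   place 50 60 [-51.6  16.6 112.6  43.4  76.5 -42.2] 0.0
```

Kinematics fit is exact and both poses are reachable. I use lean 44° at the grasp, and yaw of about 45° at the placing. First the pre-grasp, backed off along the tool axis.

Request:
{"op": "play_rows", "data": {"series": [[0.03, 0, -0.03, 0, 0.12, 0, 0], [0.06, 0, -0.07, 0, 0.24, 0, 0], [0.09, 0, -0.11, 0, 0.36, 0, 0], [0.109, 0, -0.15, 0, 0.46, 0, 0], [0.109, 0, -0.171, 0, 0.46, 0, 0]]}}

```text
time_s: 3.28
eef_pos: [0.7316, 0.2749, 0.1277]
eef_rot: [[0.709, -0.024, -0.705], [-0.032, -0.999, 0.002], [-0.705, 0.022, -0.709]]
ft_force: [-0.8, -0.2, -1.3]
opening: 0.0856
```

```bash
python3 look.py w2; python3 - <<'E'
from h import *
f=np.load("w2.npy",allow_pickle=True).item();T=f["T"];W=cloud(f,T);ok=f["depth"]>0
hsv=cv2.cvtColor(f["color"],cv2.COLOR_RGB2HSV)
w=ok&(hsv[...,0]<20)&(hsv[...,1]>110)&(W[...,2]>.006)&(abs(W[...,0]-.61)<.08)&(abs(W[...,1]-.278)<.05);Q=W[w]
print(len(Q),Q.min(0),Q.max(0))
for x in(.58,.6,.62):
    s=Q[abs(Q[:,0]-x)<.008];print(x,s.min(0),s.max(0),s[:,1].mean())
E
```

```text
3.275 [ 10.86  60.02  45.1    8.84 118.9  103.89] [0.7316 0.2749 0.1277] [[0.709, -0.024, -0.705], [-0.032, -0.999, 0.002], [-0.705, 0.022, -0.709]]
[[-0.     0.951  0.308  0.078]
 [ 1.     0.    -0.    -0.001]
 [-0.     0.308 -0.951 -0.125]
 [ 0.     0.     0.     1.   ]] 369.66184796645445
3784 [0.5498222  0.24871123 0.00639275] [0.67736002 0.30733651 0.06155053]
0.58 [0.57206778 0.26593581 0.02795455] [0.58798776 0.28926291 0.04099386] 0.2776485456634789
0.6 [0.59204308 0.26605068 0.02667727] [0.60792406 0.28898625 0.03902192] 0.2775511299883295
0.62 [0.61202987 0.26615201 0.02811451] [0.62794561 0.28838177 0.03713826] 0.27747706897173574
```

View pics/w2.png

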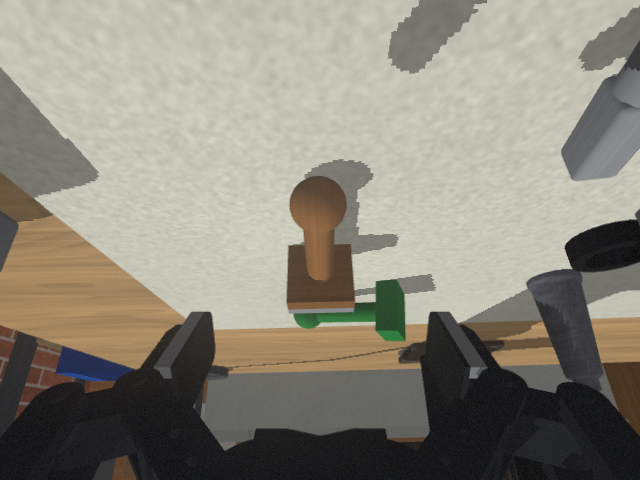

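Wrist view: the knob (318,205) and stem (318,250) are centred between the fingers. The stem is measured at y=0.2776. I advance.

Request:
{"op": "play_rows", "data": {"series": [[-0.02, 0.001, -0.012, 0, 0, 0, 0], [-0.04, 0.002, -0.03, 0, 0, 0, 0], [-0.06, 0.0027, -0.05, 0, 0, 0, 0], [-0.07, 0.0027, -0.06, 0, 0, 0, 0], [-0.07, 0.0027, -0.06, 0, 0, 0, 0]]}}

```text
time_s: 3.95
eef_pos: [0.6603, 0.2786, 0.0707]
eef_rot: [[0.711, -0.023, -0.703], [-0.031, -1.0, 0.001], [-0.703, 0.021, -0.711]]
ft_force: [0.0, 0.3, -0.0]
opening: 0.0855
```

```bash
python3 -c "
from h import *
s=state();print(s['time_s'],s['eef_pos'],s['dq'],s['ft_force'])"
```

```text
3.95 [0.66030916 0.27856484 0.07073751] [-0.63982203  0.97166925 -3.01861836  0.06675602  0.60730712  0.13092088] [ 0.00056189  0.33770352 -0.01092482]
```

Request:
{"op": "play_rows", "data": {"series": [[-0.012, -0.001, -0.014, 0, 0, 0, 0], [-0.025, -0.001, -0.028, 0, 0, 0, 0], [-0.035, -0.001, -0.04, 0, 0, 0, 0], [-0.039, -0.001, -0.044, 0, 0, 0, 0], [-0.039, -0.001, -0.044, 0, 0, 0, 0]]}}

```text
time_s: 4.58
eef_pos: [0.6215, 0.2776, 0.027]
eef_rot: [[0.711, -0.023, -0.703], [-0.031, -1.0, 0.001], [-0.703, 0.021, -0.711]]
ft_force: [0.1, 0.1, 0.4]
opening: 0.0854
```

Request:
{"op": "play_rows", "data": {"series": [[0, 0, 0, 0, 0, 0, 0.3], [0, 0, 0, 0, 0, 0, 0.6], [0, 0, 0, 0, 0, 0, 0.9], [0, 0, 0, 0, 0, 0, 1], [0, 0, 0, 0, 0, 0, 1]], "force": 100}}

```text
time_s: 5.2
eef_pos: [0.6218, 0.2773, 0.0274]
eef_rot: [[0.711, -0.022, -0.703], [-0.031, -1.0, 0.001], [-0.702, 0.021, -0.712]]
ft_force: [1.3, -0.2, 1.9]
opening: 0.0214
```

Request:
{"op": "play_rows", "data": {"series": [[0, 0, 0, 0, 0, 0, 1], [0, 0, 0, 0, 0, 0, 1], [0, 0, 0, 0, 0, 0, 1], [0, 0, 0.005, 0, 0, 0, 1], [0, 0, 0.012, 0, 0, 0, 1]]}}

```text
time_s: 5.82
eef_pos: [0.6213, 0.2774, 0.0384]
eef_rot: [[0.711, -0.022, -0.703], [-0.031, -1.0, 0.001], [-0.703, 0.021, -0.711]]
ft_force: [0.4, 0.2, -4.0]
opening: 0.0211
```

Held at a plausible stem opening, and about 4 N of weight has come on. I lift, then measure the weight's axis in the hand.

Request:
{"op": "play_rows", "data": {"series": [[0, 0, 0.03, 0, 0, 0, 1], [0, 0, 0.08, 0, 0, 0, 1], [-0.01, 0, 0.14, 0, 0, 0, 1], [-0.02, 0, 0.2, 0, 0, 0, 1], [-0.02, 0, 0.25, 0, 0, 0, 1]]}}

```text
time_s: 6.45
eef_pos: [0.6007, 0.2776, 0.294]
eef_rot: [[0.714, -0.022, -0.7], [-0.03, -1.0, 0.001], [-0.7, 0.02, -0.714]]
ft_force: [-0.1, 0.6, -4.2]
opening: 0.0214
```

```bash
python3 look.py w3; cat > axis.py <<'E'
from h import *
import sys
from scipy.spatial.transform import Rotation as R
f=np.load(sys.argv[1]+".npy",allow_pickle=True).item();T=f["T"];M=f["mount"];W=cloud(f,M);ok=f["depth"]>0   # tool coordinates
hsv=cv2.cvtColor(f["color"],cv2.COLOR_RGB2HSV)
w=ok&(hsv[...,0]<20)&(hsv[...,1]>110)&(np.linalg.norm(W,axis=2)<.14)&(abs(W[...,1])<.045);Q=W[w]
print(len(Q),"tool extents",Q.min(0).round(4),Q.max(0).round(4))
ys,xs=np.where(w);print("px",xs.min(),xs.max(),ys.min(),ys.max())
np.save("Q.npy",Q)
# expected axis in tool coordinates: from R at grasp
Rg=np.array([[.711,-.022,-.703],[-.031,-1,.001],[-.703,.021,-.711]])
a=Rg.T@np.array([np.cos(np.radians(6)),0,-np.sin(np.radians(6))]);print("expected axis tool",a.round(3))
t=Q@a
for lo in np.arange(-.1,.07,.01):
    s=Q[(t>lo)&(t<lo+.01)]
    if len(s)>5: n=np.array([a[2],0,-a[0]]);print(round(lo,3),len(s),"perp",(s@n).min().round(4),(s@n).max().round(4),"y",s[:,1].min().round(4),s[:,1].max().round(4))
E
python3 axis.py w3
```

```text
6.45 [ 12.83  34.61  67.99  10.48 120.66 106.34] [0.6007 0.2776 0.294 ] [[0.714, -0.022, -0.7], [-0.03, -1.0, 0.001], [-0.7, 0.02, -0.714]]
[[-0.     0.951  0.308  0.078]
 [ 1.     0.    -0.    -0.001]
 [-0.     0.308 -0.951 -0.125]
 [ 0.     0.     0.     1.   ]] 369.66184796645445
17547 tool extents [-0.0748 -0.0398 -0.0692] [0.0504 0.0378 0.0472]
px 176 462 221 479
expected axis tool [ 0.781 -0.024 -0.625]
-0.08 45 perp 0.0251 0.0257 y -0.0095 0.0098
-0.07 2758 perp -0.0114 0.0259 y -0.0196 0.0179
-0.06 814 perp -0.0113 0.0256 y -0.0195 0.0173
-0.05 190 perp -0.0007 0.0082 y -0.0116 0.0107
-0.04 225 perp -0.0015 0.0083 y -0.0118 0.0111
-0.03 245 perp 0.0008 0.0085 y -0.0113 0.0103
-0.02 302 perp 0.0008 0.0085 y -0.0116 0.0098
-0.01 358 perp -0.0091 0.0188 y -0.0114 0.0224
-0.0 148 perp -0.0076 0.0273 y -0.0234 0.0216
0.01 20 perp 0.0085 0.0471 y -0.0394 0.0378
0.03 895 perp 0.0002 0.0172 y -0.0205 0.0181
0.04 4811 perp -0.0137 0.0476 y -0.0279 0.0177
0.05 6731 perp -0.0166 0.0478 y -0.0271 0.0201
```

View pics/w3.png

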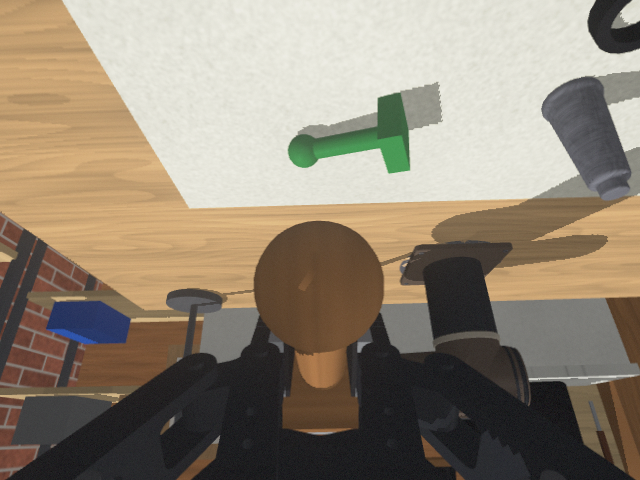

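Wrist view: the knob is at (320,285), the stem between the pads below it, square and central in the hand. Axis in the hand agrees with the expectation within about 1°. Next I plan the carry path.

```bash
cat > carry.py <<'E'
from kin import *
def rot(L,yaw):
    a=np.radians(yaw);b=np.radians(L);z=np.array([-np.sin(b)*np.cos(a),-np.sin(b)*np.sin(a),-np.cos(b)])
    y=np.array([np.sin(a),-np.cos(a),0]);return np.c_[np.cross(y,z),y,z]
def rv(M,M0): return R.from_matrix(M@M0.T).as_rotvec().round(3)
E
python3 - <<'E'
from carry import *
Q=np.load("Q.npy");a=np.array([.781,0,-.625]);a/=np.linalg.norm(a);n=np.array([a[2],0,-a[0]])
t=Q@a;F=t[(t<-.05)&(Q@n>.012)];print("foot faces t",np.histogram(F,np.arange(-.09,-.05,.002)))
s=state();x0=s["eef_pos"];M0=s["eef_rot"];q=s["joints"]
x1=np.array([.508,-.231,.26])
for yaw in(30,45,60):
    M1=rot(-51.35,yaw);r=R.from_matrix(M1@M0.T).as_rotvec();print(yaw,"axis up",(M1@a).round(3),"rv",r.round(3));qq=q;mx=0
    for k in np.linspace(0,1,16)[1:]:
        M=R.from_rotvec(r*k).as_matrix()@M0
        qn,e=ik(x0+(x1-x0)*k+np.array([0,0,.05*np.sin(np.pi*k)]),M,qq);dq=np.abs(qn-qq).max();qq=qn
        print(round(k,2),qn.round(0),round(e,3),round(dq),"axis",(M@a).round(2))
E
```

```text
foot faces t (array([   0,    0,    0,    0,    0,    0,    0,    6,   20,   17,   17,
         24,   23,   88, 1787,  371,    0,    0,    0]), array([-0.09 , -0.088, -0.086, -0.084, -0.082, -0.08 , -0.078, -0.076,
       -0.074, -0.072, -0.07 , -0.068, -0.066, -0.064, -0.062, -0.06 ,
       -0.058, -0.056, -0.054, -0.052]))
30 axis up [-0. -0.  1.] rv [ 0.43  -1.624  0.426]
0.07 [ 11.  29.  73.   8. 115. 101.] 0.0 6 axis [1.   0.01 0.02]
0.13 [  8.  23.  78.   5. 110.  96.] 0.0 6 axis [0.99 0.03 0.13]
0.2 [  6.  18.  83.   4. 104.  91.] 0.0 6 axis [0.97 0.06 0.23]
0.27 [ 3. 13. 87.  3. 99. 86.] 0.0 6 axis [0.94 0.07 0.34]
0.33 [-1.  8. 92.  3. 93. 80.] 0.0 6 axis [0.89 0.09 0.44]
0.4 [-4.  3. 97.  4. 87. 74.] 0.0 6 axis [0.84 0.1  0.54]
0.47 [ -9.  -1. 101.   6.  82.  67.] 0.0 7 axis [0.77 0.11 0.63]
0.53 [-14.  -5. 105.   9.  77.  59.] 0.0 8 axis [0.7  0.11 0.71]
0.6 [-19.  -8. 109.  14.  72.  51.] 0.0 9 axis [0.61 0.11 0.78]
0.67 [-25. -10. 113.  19.  69.  40.] 0.0 10 axis [0.52 0.1  0.85]
0.73 [-31. -12. 116.  26.  66.  29.] 0.0 11 axis [0.42 0.09 0.9 ]
0.8 [-37. -12. 118.  34.  
[... 1553 characters left out ...]
3 [-2.  9. 91.  6. 96. 69.] 0.0 8 axis [0.89 0.19 0.42]
0.4 [-6.  5. 95.  8. 91. 61.] 0.0 8 axis [0.83 0.21 0.52]
0.47 [-11.   2.  99.  11.  88.  51.] 0.0 9 axis [0.76 0.22 0.61]
0.53 [-16.  -1. 102.  14.  84.  41.] 0.0 10 axis [0.68 0.23 0.7 ]
0.6 [-21.  -3. 105.  19.  82.  31.] 0.0 11 axis [0.6  0.22 0.77]
0.67 [-27.  -4. 108.  24.  81.  19.] 0.0 11 axis [0.5  0.2  0.84]
0.73 [-33.  -4. 110.  29.  80.   8.] 0.0 12 axis [0.41 0.18 0.9 ]
0.8 [-39.  -3. 111.  34.  81.  -4.] 0.0 11 axis [0.31 0.14 0.94]
0.87 [-44.  -1. 111.  39.  83. -15.] 0.0 11 axis [0.2  0.1  0.97]
0.93 [-49.   3. 111.  43.  86. -25.] 0.0 10 axis [0.1  0.05 0.99]
1.0 [-53.   8. 109.  46.  90. -35.] 0.0 10 axis [-0. -0.  1.]
```

Request:
{"op": "play_rows", "data": {"series": [[-0.003, -0.02, 0.006, 0.03, -0.07, 0.03, 1], [-0.008, -0.046, 0.012, 0.06, -0.14, 0.055, 1], [-0.013, -0.072, 0.018, 0.09, -0.22, 0.09, 1], [-0.018, -0.1, 0.024, 0.125, -0.305, 0.12, 1], [-0.023, -0.127, 0.03, 0.16, -0.39, 0.155, 1]]}}

```text
time_s: 7.12
eef_pos: [0.5784, 0.1503, 0.3344]
eef_rot: [[0.917, 0.156, -0.368], [0.189, -0.981, 0.054], [-0.352, -0.119, -0.928]]
ft_force: [0.8, -1.0, -3.7]
opening: 0.0213
```

Request:
{"op": "play_rows", "data": {"series": [[-0.005, -0.025, 0.003, 0.03, -0.08, 0.03, 1], [-0.009, -0.05, 0.006, 0.065, -0.16, 0.06, 1], [-0.014, -0.076, 0.01, 0.1, -0.235, 0.095, 1], [-0.018, -0.102, 0.01, 0.13, -0.315, 0.125, 1], [-0.023, -0.127, 0.01, 0.16, -0.39, 0.155, 1]]}}

```text
time_s: 7.75
eef_pos: [0.5541, 0.0229, 0.346]
eef_rot: [[0.931, 0.365, -0.004], [0.36, -0.915, 0.181], [0.062, -0.17, -0.984]]
ft_force: [-0.0, -0.1, -2.1]
opening: 0.021
```

Request:
{"op": "play_rows", "data": {"series": [[-0.005, -0.025, -0.003, 0.03, -0.08, 0.03, 1], [-0.009, -0.05, -0.006, 0.065, -0.16, 0.06, 1], [-0.014, -0.076, -0.01, 0.1, -0.235, 0.095, 1], [-0.018, -0.102, -0.015, 0.13, -0.315, 0.125, 1], [-0.023, -0.127, -0.02, 0.16, -0.39, 0.155, 1]]}}

```text
time_s: 8.38
eef_pos: [0.5297, -0.1042, 0.327]
eef_rot: [[0.761, 0.563, 0.323], [0.452, -0.817, 0.359], [0.466, -0.127, -0.876]]
ft_force: [0.6, -0.2, -3.3]
opening: 0.0212
```

```bash
python3 - <<'E'
from carry import *
s=rec();print(s["time_s"],s["joints"].round(1),s["eef_pos"],s["ft_force"],s["moment"])
print("rv",rv(rot(-51.35,45),s["eef_rot"]),"dx",np.array([.508,-.231,.26])-s["eef_pos"])
E
```

```text
8.375 [-34.2  -9.4 112.2  29.7  75.1  15.7] [ 0.52974549 -0.1041539   0.32702065] [ 0.61394252 -0.23347857 -3.34252766] [-0.40116698  0.26784976  0.00268127]
rv [ 0.164 -0.393  0.153] dx [-0.02174549 -0.1268461  -0.06702065]
```

Request:
{"op": "play_rows", "data": {"series": [[-0.005, -0.025, -0.01, 0.035, -0.08, 0.03, 1], [-0.009, -0.05, -0.022, 0.07, -0.16, 0.06, 1], [-0.014, -0.076, -0.036, 0.1, -0.24, 0.095, 1], [-0.018, -0.102, -0.052, 0.13, -0.315, 0.125, 1], [-0.022, -0.127, -0.067, 0.164, -0.393, 0.153, 1]]}}

```text
time_s: 9.0
eef_pos: [0.5069, -0.2314, 0.261]
eef_rot: [[0.438, 0.709, 0.553], [0.443, -0.705, 0.553], [0.782, 0.003, -0.623]]
ft_force: [0.4, 0.1, -4.2]
opening: 0.0213
```

```bash
python3 look.py w4; python3 axis.py w4; cat > check.py <<'E'
from carry import *
s=state();print(s["time_s"],s["eef_pos"],s["ft_force"])
for n in("top","scene"):
    f=grab_frame(n);save(f"pics/{n}1.png",f["color"]);np.save(f"{n}1.npy",f,allow_pickle=True)
    W=cloud(f);ok=f["depth"]>0;hsv=cv2.cvtColor(f["color"],cv2.COLOR_RGB2HSV)
    w=ok&(hsv[...,0]<20)&(hsv[...,1]>110)&(abs(W[...,0]-.508)<.06)&(abs(W[...,1]+.231)<.06)&(W[...,2]>.08);Q=W[w]
    for z in np.arange(.10,.32,.01):
        q=Q[abs(Q[:,2]-z)<.005]
        if len(q)>8: print(n,round(z,3),len(q),q[:,:2].min(0).round(3),q[:,:2].max(0).round(3))
E
python3 check.py
```

```text
9.0 [-54.7    1.46 115.44  51.38  80.56 -27.19] [ 0.5069 -0.2314  0.261 ] [[0.438, 0.709, 0.553], [0.443, -0.705, 0.553], [0.782, 0.003, -0.623]]
[[ 0.001  0.951  0.309  0.08 ]
 [ 1.    -0.001 -0.001 -0.002]
 [-0.001  0.309 -0.951 -0.126]
 [ 0.     0.     0.     1.   ]] 369.66184796645445
18247 tool extents [-0.0739 -0.0209 -0.0575] [0.0521 0.0172 0.0458]
px 255 382 221 433
expected axis tool [ 0.781 -0.024 -0.625]
-0.07 160 perp -0.0014 0.0267 y -0.0205 0.0172
-0.06 3395 perp -0.0112 0.0267 y -0.0202 0.0172
-0.05 200 perp -0.0014 0.0089 y -0.0123 0.0106
-0.04 216 perp -0.0007 0.0089 y -0.0125 0.0102
-0.03 251 perp 0.001 0.009 y -0.0122 0.0097
-0.02 298 perp 0.0007 0.0091 y -0.0124 0.0092
-0.01 369 perp 0.0023 0.0151 y -0.0121 0.0089
-0.0 278 perp 0.0035 0.0231 y -0.0134 0.0089
0.01 35 perp 0.0246 0.034 y -0.014 0.0105
0.03 476 perp 0.0035 0.0174 y -0.0197 0.0164
0.04 3703 perp -0.0166 0.0384 y -0.0209 0.0165
0.05 8862 perp -0.0177 0.0138 y -0.0188 0.0142
9.05 [ 0.50554011 -0.23402238  0.25679455] [-2.09996892 -2.10358998 -5.89003413]
top 0.19 26 [ 0.467 -0.241] [ 0.54  -0.194]
top 0.2 678 [ 0.467 -0.247] [ 0.55  -0.191]
top 0.26 11 [ 0.48  -0.227] [ 0.51  -0.211]
top 0.3 110 [ 0.487 -0.251] [ 0.527 -0.213]
top 0.31 352 [ 0.49 -0.25] [ 0.524 -0.214]
scene 0.18 27 [ 0.51  -0.268] [ 0.55  -0.189]
scene 0.19 285 [ 0.483 -0.27 ] [ 0.552 -0.187]
scene 0.2 1013 [ 0.475 -0.27 ] [ 0.552 -0.187]
scene 0.21 93 [ 0.508 -0.241] [ 0.522 -0.218]
scene 0.22 100 [ 0.509 -0.241] [ 0.522 -0.217]
scene 0.23 90 [ 0.508 -0.24 ] [ 0.523 -0.218]
scene 0.24 80 [ 0.504 -0.235] [ 0.522 -0.217]
scene 0.25 65 [ 0.505 -0.254] [ 0.524 -0.216]
scene 0.26 92 [ 0.502 -0.28 ] [ 0.522 -0.216]
scene 0.27 129 [ 0.466 -0.287] [ 0.522 -0.217]
scene 0.28 68 [ 0.466 -0.285] [ 0.526 -0.214]
scene 0.29 145 [ 0.455 -0.279] [ 0.529 -0.21 ]
scene 0.3 269 [ 0.471 -0.247] [ 0.53  -0.209]
scene 0.31 386 [ 0.497 -0.244] [ 0.527 -0.211]
```

View pics/scene1.png

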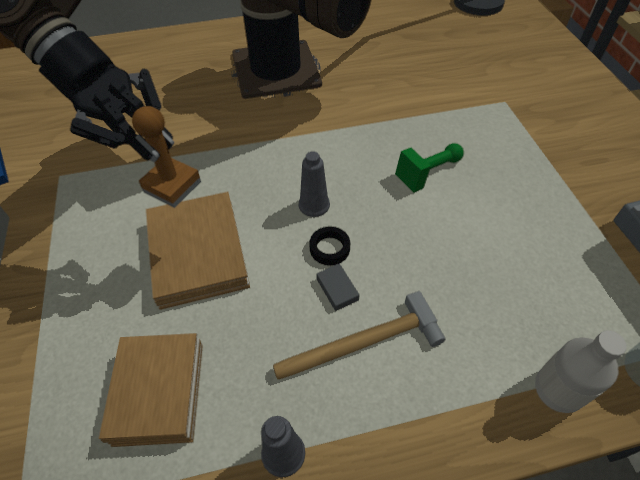

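Scene view: the weight is upright over the pile's back area (150,160 in the picture, high above the pile), obstacles untouched. The axis measures about (0.510,-0.229), within 2 mm of centre and vertical. Sole is at about z=0.175. I descend.

Request:
{"op": "play_rows", "data": {"series": [[0, 0, -0.02, 0, 0, 0, 1], [0, 0, -0.05, 0, 0, 0, 1], [0, 0, -0.08, 0, 0, 0, 1], [0, 0, -0.1, 0, 0, 0, 1], [0, 0, -0.11, 0, 0, 0, 1]]}}

```text
time_s: 9.78
eef_pos: [0.5064, -0.2306, 0.1482]
eef_rot: [[0.444, 0.707, 0.55], [0.439, -0.707, 0.554], [0.781, -0.005, -0.625]]
ft_force: [0.6, -0.1, -2.0]
opening: 0.0211
```

Request:
{"op": "play_rows", "data": {"series": [[0, 0, 0, 0, 0, 0, 1], [0, 0, 0, 0, 0, 0, 1], [0, 0, 0, 0, 0, 0, 1], [0, 0, 0, 0, 0, 0, 1], [0, 0, 0, 0, 0, 0, 1]]}}

```text
time_s: 10.4
eef_pos: [0.5065, -0.2308, 0.1485]
eef_rot: [[0.444, 0.707, 0.55], [0.44, -0.707, 0.554], [0.781, -0.004, -0.625]]
ft_force: [-0.5, 0.1, -2.8]
opening: 0.0214
```

```bash
python3 - <<'E'
from carry import *
a=np.array([.781,0,-.625]);a/=np.linalg.norm(a)
s=rec();print(s["time_s"],s["eef_pos"],s["ft_force"],s["moment"],"axis",s["eef_rot"]@a,"rv",rv(rot(-51.35,45),s["eef_rot"]))
for n in("top","scene"):
    f=grab_frame(n);np.save(f"{n}2.npy",f,allow_pickle=True)
    W=cloud(f);ok=f["depth"]>0;hsv=cv2.cvtColor(f["color"],cv2.COLOR_RGB2HSV)
    w=ok&(hsv[...,0]<20)&(hsv[...,1]>110)&(abs(W[...,0]-.508)<.05)&(abs(W[...,1]+.231)<.05);Q=W[w]
    for z in np.arange(.03,.22,.01):
        q=Q[abs(Q[:,2]-z)<.005]
        if len(q)>8: print(n,round(z,3),len(q),np.percentile(q[:,:2],2,axis=0).round(3),np.percentile(q[:,:2],98,axis=0).round(3),"medz",np.median(q[:,2]).round(4))
E
```

```text
10.4 [ 0.50645182 -0.23077511  0.14850959] [-0.45823172  0.11403133 -2.82512764] [-0.57052999  0.51960546 -0.06381385] axis [ 0.00308316 -0.00280011  0.99999133] rv [-0.003 -0.003 -0.   ]
top 0.04 249 [ 0.461 -0.28 ] [ 0.557 -0.183] medz 0.0408
top 0.09 529 [ 0.473 -0.238] [ 0.546 -0.192] medz 0.0905
top 0.15 11 [ 0.48  -0.223] [ 0.51  -0.208] medz 0.1488
top 0.19 49 [ 0.478 -0.247] [ 0.527 -0.21 ] medz 0.1924
top 0.2 266 [ 0.49  -0.246] [ 0.524 -0.212] medz 0.2012
top 0.21 110 [ 0.498 -0.239] [ 0.517 -0.217] medz 0.2067
scene 0.04 1466 [ 0.465 -0.28 ] [ 0.557 -0.182] medz 0.039
scene 0.07 23 [ 0.51  -0.266] [ 0.55  -0.188] medz 0.0742
scene 0.08 205 [ 0.509 -0.268] [ 0.55  -0.186] medz 0.0795
scene 0.09 880 [ 0.485 -0.264] [ 0.546 -0.191] medz 0.0888
scene 0.1 64 [ 0.511 -0.238] [ 0.521 -0.216] medz 0.1001
scene 0.11 68 [ 0.51  -0.238] [ 0.522 -0.215] medz 0.1102
scene 0.12 65 [ 0.508 -0.236] [ 0.522 -0.215] medz 0.1204
scene 0.13 51 [ 0.51  -0.231] [ 0.522 -0.215] medz 0.1293
scene 0.14 41 [ 0.506 -0.246] [ 0.524 -0.215] medz 0.1396
scene 0.15 55 [ 0.507 -0.249] [ 0.521 -0.215] medz 0.1495
scene 0.16 66 [ 0.51  -0.235] [ 0.522 -0.215] medz 0.1605
scene 0.17 41 [ 0.462 -0.247] [ 0.526 -0.217] medz 0.1678
scene 0.18 88 [ 0.472 -0.239] [ 0.53  -0.208] medz 0.1816
scene 0.19 185 [ 0.508 -0.243] [ 0.529 -0.208] medz 0.1907
scene 0.2 301 [ 0.501 -0.241] [ 0.526 -0.211] medz 0.2005
scene 0.21 22 [ 0.506 -0.232] [ 0.517 -0.22 ] medz 0.2056
```

Gap is 23–25 mm by two measures. I go down 19 mm and nudge y by -2 mm, then feel the rest.

Request:
{"op": "play_rows", "data": {"series": [[0, -0.001, -0.006, 0.0, 0, 0, 1], [0, -0.002, -0.012, -0.003, -0.003, 0, 1], [0, -0.002, -0.016, -0.003, -0.003, 0, 1], [0, -0.002, -0.019, -0.003, -0.003, 0, 1], [0, -0.002, -0.019, -0.003, -0.003, 0, 1]]}}

```text
time_s: 11.12
eef_pos: [0.5063, -0.2325, 0.1289]
eef_rot: [[0.442, 0.707, 0.551], [0.441, -0.707, 0.553], [0.781, -0.001, -0.625]]
ft_force: [0.0, -0.2, -4.0]
opening: 0.0214
```

Request:
{"op": "play_rows", "data": {"series": [[0, 0, -0.0005, 0, 0, 0, 1], [0, 0, -0.001, 0, 0, 0, 1], [0, 0, -0.0015, 0, 0, 0, 1], [0, 0, -0.002, 0, 0, 0, 1], [0, 0, -0.002, 0, 0, 0, 1]]}}

```text
time_s: 11.75
eef_pos: [0.5063, -0.2325, 0.1269]
eef_rot: [[0.442, 0.707, 0.551], [0.441, -0.707, 0.553], [0.781, -0.001, -0.625]]
ft_force: [0.6, 0.1, -3.7]
opening: 0.0212
```

Request:
{"op": "play_rows", "data": {"series": [[0, 0, -0.0003, 0, 0, 0, 1], [0, 0, -0.0006, 0, 0, 0, 1], [0, 0, -0.001, 0, 0, 0, 1], [0, 0, -0.001, 0, 0, 0, 1], [0, 0, -0.001, 0, 0, 0, 1]]}}

```text
time_s: 12.38
eef_pos: [0.5063, -0.2325, 0.1259]
eef_rot: [[0.442, 0.707, 0.551], [0.441, -0.707, 0.553], [0.781, -0.001, -0.625]]
ft_force: [-0.1, 0.4, -3.4]
opening: 0.021
```

Request:
{"op": "play_rows", "data": {"series": [[0, 0, -0.0003, 0, 0, 0, 1], [0, 0, -0.0006, 0, 0, 0, 1], [0, 0, -0.001, 0, 0, 0, 1], [0, 0, -0.001, 0, 0, 0, 1], [0, 0, -0.001, 0, 0, 0, 1]]}}

```text
time_s: 13.0
eef_pos: [0.5063, -0.2325, 0.1249]
eef_rot: [[0.442, 0.707, 0.551], [0.441, -0.707, 0.553], [0.781, -0.001, -0.625]]
ft_force: [-0.2, -0.1, -4.3]
opening: 0.021
```

Request:
{"op": "play_rows", "data": {"series": [[0, 0, -0.0003, 0, 0, 0, 1], [0, 0, -0.0006, 0, 0, 0, 1], [0, 0, -0.001, 0, 0, 0, 1], [0, 0, -0.001, 0, 0, 0, 1], [0, 0, -0.001, 0, 0, 0, 1]]}}

```text
time_s: 13.62
eef_pos: [0.5063, -0.2325, 0.124]
eef_rot: [[0.442, 0.707, 0.551], [0.441, -0.707, 0.553], [0.781, -0.001, -0.625]]
ft_force: [1.1, 0.7, -3.3]
opening: 0.0213
```

Request:
{"op": "play_rows", "data": {"series": [[0, 0, -0.0003, 0, 0, 0, 1], [0, 0, -0.0006, 0, 0, 0, 1], [0, 0, -0.001, 0, 0, 0, 1], [0, 0, -0.001, 0, 0, 0, 1], [0, 0, -0.001, 0, 0, 0, 1]]}}

```text
time_s: 14.25
eef_pos: [0.5066, -0.2326, 0.1237]
eef_rot: [[0.441, 0.708, 0.552], [0.441, -0.707, 0.553], [0.782, -0.001, -0.624]]
ft_force: [-1.1, -0.2, 3.7]
opening: 0.0209
```

Contact is felt at TCP z=0.1237, going from -3.5 to +3.7 N. I release in place.

Request:
{"op": "play_rows", "data": {"series": [[0, 0, 0, 0, 0, 0, 1], [0, 0, 0, 0, 0, 0, 0.75], [0, 0, 0, 0, 0, 0, 0.7], [0, 0, 0, 0, 0, 0, 0.6], [0, 0, 0, 0, 0, 0, 0.5]], "force": 40}}

```text
time_s: 14.88
eef_pos: [0.5066, -0.2327, 0.1236]
eef_rot: [[0.441, 0.707, 0.552], [0.441, -0.707, 0.553], [0.782, -0.0, -0.624]]
ft_force: [-0.1, 0.3, 0.7]
opening: 0.0428
```

Request:
{"op": "play_rows", "data": {"series": [[0, 0, 0, 0, 0, 0, 0.4], [0, 0, 0, 0, 0, 0, 0.2], [0, 0, 0, 0, 0, 0, 0], [0, 0, 0, 0, 0, 0, 0], [0, 0, 0, 0, 0, 0, 0]]}}

```text
time_s: 15.5
eef_pos: [0.5066, -0.2327, 0.1236]
eef_rot: [[0.441, 0.707, 0.552], [0.441, -0.707, 0.553], [0.781, -0.0, -0.624]]
ft_force: [0.6, -0.6, 0.6]
opening: 0.0855
```

```bash
python3 look.py w5; python3 axis.py w5 | head -3; python3 -c "
from h import *
print(state()['ft_force'])"
```

```text
15.5 [-54.79  13.73 118.78  54.46  71.13 -39.84] [ 0.5066 -0.2327  0.1236] [[0.441, 0.707, 0.552], [0.441, -0.707, 0.553], [0.781, -0.0, -0.624]]
[[ 0.001  0.951  0.309  0.08 ]
 [ 1.    -0.001 -0.001 -0.002]
 [-0.001  0.309 -0.951 -0.126]
 [ 0.     0.     0.     1.   ]] 369.66184796645445
26949 tool extents [-0.0846 -0.045  -0.0572] [0.0521 0.045  0.1276]
px 239 434 221 443
expected axis tool [ 0.781 -0.024 -0.625]
[ 0.09757676 -0.89390085 -0.58073806]
```

View pics/w5.png

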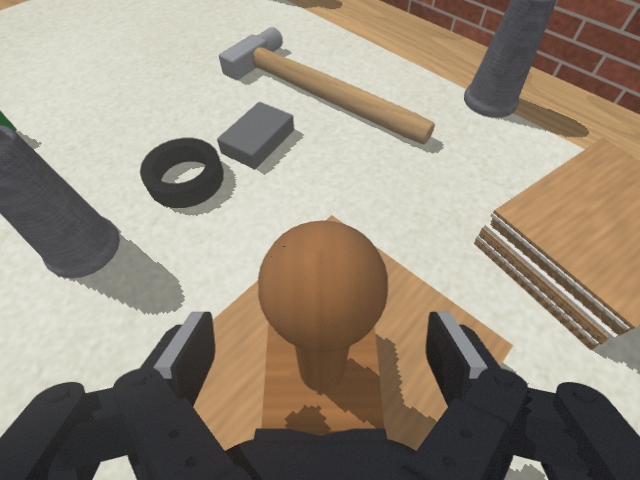

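Wrist view: the weight stands upright on the pile, knob at (322,285), fingers clear on both sides (at 190 and 450). I back out along the tool axis.

Request:
{"op": "play_rows", "data": {"series": [[-0.008, -0.008, 0.009, 0, 0, 0, 0], [-0.02, -0.02, 0.022, 0, 0, 0, 0], [-0.033, -0.033, 0.037, 0, 0, 0, 0], [-0.047, -0.047, 0.053, 0, 0, 0, 0], [-0.06, -0.06, 0.068, 0, 0, 0, 0]]}}

```text
time_s: 16.18
eef_pos: [0.4455, -0.2943, 0.1934]
eef_rot: [[0.441, 0.706, 0.553], [0.442, -0.708, 0.551], [0.781, 0.001, -0.625]]
ft_force: [0.1, -0.1, -0.1]
opening: 0.0857
```

Request:
{"op": "play_rows", "data": {"series": [[-0.01, -0.015, 0.03, 0, 0, 0, 0], [-0.015, -0.03, 0.06, 0, 0, 0, 0], [-0.02, -0.05, 0.1, 0, 0, 0, 0], [-0.02, -0.07, 0.14, 0, 0, 0, 0], [-0.02, -0.08, 0.16, 0, 0, 0, 0]]}}

```text
time_s: 16.8
eef_pos: [0.4246, -0.3765, 0.3575]
eef_rot: [[0.441, 0.705, 0.555], [0.445, -0.709, 0.547], [0.779, 0.006, -0.627]]
ft_force: [0.3, -0.6, -1.3]
opening: 0.0851
```

```bash
python3 - <<'E'
from carry import *
s=state();print(s["time_s"],s["eef_pos"],s["dq"].round(1))
for n in("top","scene"):
    f=grab_frame(n);save(f"pics/{n}3.png",f["color"]);f0=np.load(f"{n}0.npy",allow_pickle=True).item()
    W=cloud(f);ok=f["depth"]>0;hsv=cv2.cvtColor(f["color"],cv2.COLOR_RGB2HSV)
    w=ok&(hsv[...,0]<20)&(hsv[...,1]>110)&(abs(W[...,0]-.508)<.05)&(abs(W[...,1]+.231)<.05);Q=W[w]
    for z in(.06,.0655,.08,.1,.12,.15,.16,.168,.18):
        q=Q[abs(Q[:,2]-z)<.005]
        if len(q)>8: print(n,z,len(q),np.percentile(q[:,:2],2,axis=0).round(3),np.percentile(q[:,:2],98,axis=0).round(3),"medz",np.median(q[:,2]).round(4))
    print("zmax",Q[:,2].max())
    d=cv2.absdiff(f["color"],f0["color"]).max(2)
    bx={"cone":(305,350,300,340),"tape":(303,350,246,290),"chalk":(312,348,205,248),"hammer":(258,395,160,210),"green":(165,245,310,360)} if n=="top" else {"cone":(297,332,150,218),"tape":(305,355,225,268),"chalk":(315,362,262,310),"hammer":(270,448,290,380)}
    print({k:int((d[b[2]:b[3],b[0]:b[1]]>40).sum()) for k,b in bx.items()})
E
```

```text
16.8 [ 0.42458396 -0.37654403  0.35754298] [ -2.4   2.3 -16.4  -0.4  13.5  10.1]
top 0.06 227 [ 0.471 -0.248] [ 0.545 -0.194] medz 0.064
top 0.0655 600 [ 0.473 -0.249] [ 0.545 -0.196] medz 0.0657
top 0.08 15 [ 0.498 -0.227] [ 0.518 -0.22 ] medz 0.0803
top 0.1 11 [ 0.498 -0.226] [ 0.515 -0.22 ] medz 0.1019
top 0.16 14 [ 0.492 -0.223] [ 0.523 -0.212] medz 0.163
top 0.168 117 [ 0.49 -0.25] [ 0.527 -0.212] medz 0.1701
top 0.18 251 [ 0.495 -0.245] [ 0.523 -0.216] medz 0.1792
zmax 0.18696065709689047
{'cone': 0, 'tape': 0, 'chalk': 0, 'hammer': 0, 'green': 0}
scene 0.06 763 [ 0.484 -0.266] [ 0.548 -0.191] medz 0.0635
scene 0.0655 833 [ 0.484 -0.266] [ 0.546 -0.193] medz 0.0641
scene 0.08 59 [ 0.511 -0.24 ] [ 0.522 -0.218] medz 0.0804
scene 0.1 60 [ 0.512 -0.24 ] [ 0.522 -0.218] medz 0.1006
scene 0.12 71 [ 0.512 -0.24 ] [ 0.522 -0.218] medz 0.1194
scene 0.15 20 [ 0.519 -0.235] [ 0.527 -0.215] medz 0.1515
scene 0.16 96 [ 0.514 -0.243] [ 0.53  -0.211] medz 0.1606
scene 0.168 193 [ 0.507 -0.245] [ 0.53  -0.211] medz 0.1686
scene 0.18 193 [ 0.499 -0.242] [ 0.524 -0.217] medz 0.1777
zmax 0.18137468658055445
{'cone': 0, 'tape': 0, 'chalk': 0, 'hammer': 0}
```

View pics/scene3.png

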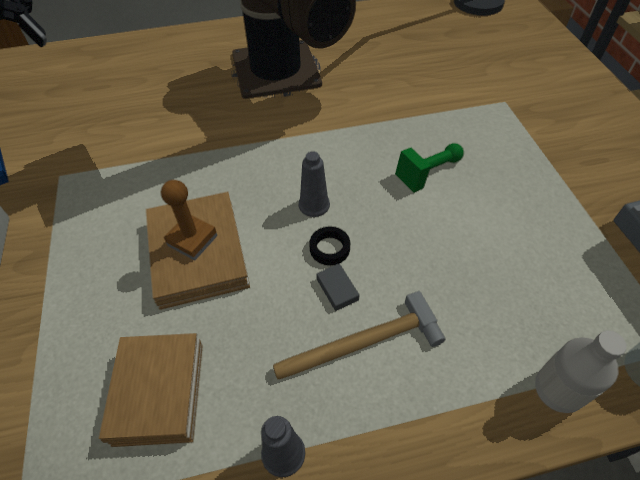

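Scene view: the weight stands upright mid-pile (foot at (190,235), knob at (175,193)), and everything else is unmoved. I let the arm settle and hand in.

Request:
{"op": "play_rows", "data": {"series": [[0, 0, 0, 0, 0, 0, 0], [0, 0, 0, 0, 0, 0, 0], [0, 0, 0, 0, 0, 0, 0], [0, 0, 0, 0, 0, 0, 0], [0, 0, 0, 0, 0, 0, 0]]}}

```text
time_s: 17.52
eef_pos: [0.425, -0.3765, 0.3572]
eef_rot: [[0.44, 0.705, 0.556], [0.446, -0.709, 0.546], [0.779, 0.008, -0.627]]
ft_force: [0.1, -0.3, 0.6]
opening: 0.0854
```

```bash
python3 -c "
from cell import *
print(close_job())"
```

```text
the job is handed in; nothing more can be done
None
```

The weight is standing upright on its square foot in the middle of the larger pile, and the job is handed in at about 17.5 s. I gripped the stem with the tool leaning 44°, turned the weight upright in the air, and lowered it the last few millimetres in 1–2 mm steps. At contact the wrist force went from about -3.5 N to +3.7 N. Then I opened the gripper and backed out.

**Last checks:**
- **Position:** the weight's axis is at about (0.510, -0.230), against a pile centre of (0.508, -0.231). Knob and foot line up within about 2 mm.
- **Height:** the foot's top is at 0.064–0.066 m, which fits a pile about 0.040 m high. I first felt contact about 2 mm lower than the cameras predicted, within their calibration.
- **Other things:** the pictures show no change at the cone, tape roll, chalk box, hammer or the green look-alike.
- **Robot:** the gripper is open and touching nothing.

No check failed. One oddity is that the gripper read 21 mm on the 24 mm stem, probably the pads giving under the 100 N grip.

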